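Hole saws back on the rack in order of size

ROBOT

A 6-joint arm with a two-finger parallel gripper is mounted at the origin on the work surface. World frame = base frame: x ahead of the robot, y to its left, z up, the work surface at z = 0. Lengths are in m, angles in rad, forces in N, time in s.
With the tool pointing down it reaches from about 0.425 to 0.925 m from the base axis. Payload 12.5 kg.
Tool frame: the origin (TCP) lies midway between the tips of the shut fingers; the grasp point (between the pads) lies 19 mm behind it; z points along the fingers, y is the line along which they close (so a half turn about z gives the same grasp; the last joint's range is limited). The gripper opens to 85 mm and grips with 20 to 120 N. Pads are 22 mm wide; open, the fingers measure 114 mm over their backs; the gripper's body (76 mm by 85 mm) begins 54 mm behind the grasp point. The pads swing forward as they close: fully open they stand 13 mm farther back than shut.
Start: joints at [1.184, 0.491, 1.559, -0, 1.092, -0.106], TCP at [0.173, 0.601, 0.205] pointing down, gripper open.
Joint ranges: [-3.1, 3.1], [-0.84, 2.19], [0.05, 2.79], [-1.13, 4.28], [0.06, 2.93], [-2.69, 2.69]. Speed limits (rad/s): [2.22, 2.22, 2.79, 3.14, 3.14, 3.14].

INTERFACE

Orientations are given as a 3x3 rotation matrix whose columns are the frame's x, y, z axes.
In Python, from cell import robot, imaging gives the robot as it stands. The module is installed in compiled form; this text tells all that it offers.
- The arm moves only by the shell command python3 -m creep 'ROWS' [OPENING] [FORCE]. ROWS is JSON, a list of rows, each an object of numbers: "tx", "ty", "tz": the shift along the tool's x, y, z in cm; "yaw": the turn about the tool's z in degrees. In form: [{"tx": .., "ty": .., "tz": .., "yaw": ..}, ...]. A call has 1 to 8 rows; each row shifts and turns the commanded pose from where the row before left it, along the tool's axes as they then stand; what a row does not reach is not made up. A row lasts 1/12 s, in which the tool goes at most 41.7 mm and 7.16 degrees, less where a joint would pass 70% of its speed; a pose out of reach is approached as far as the arm can. A call is refused whole if a number of a shift passes 4.17 or a number of a turn 7.16, either way. A call with a gripper value outside its range is refused whole. OPENING is the opening in per cent of the stroke, from 0 (shut) to 100 (fully open), set as the call begins (- or left out, the last holds). The fingers move at their own pace and stop on an object; FORCE is the grip in N (left out, the last holds). Time passes only in rows, so rows that do not move let the fingers close. It gives the time, the measured TCP pose, the force, the opening and the grip force at its end, in the units of the state.
- robot.get_state(): the state, without advancing time (a new reading comes with each control period).
- imaging.read_camera(name): name is "side" or "top"; returns the picture (480x640x3 uint8, red, green, blue); there is no depth.
- imaging.camera_model(name): a dict with "fx", "fy", "cx", "cy" (pixels), "rvec" (rotation vector, rad) and "tvec" (3), from world to camera coordinates, as OpenCV has them. Camera axes: x right, y down, z forward; pixel columns grow to the right and rows downward; lengths in m; the calibration is good to about 2 mm. A picture is of the moment at which its call begins. camera_model takes no time and is no camera call.
- robot.sign_off(): hands the job in; it is judged then, once.
The state is a dict: "t": time; "qpos": joint angles; "qd": joint speeds; "tau": joint torques, N m; "eef_pos": TCP position; "tcp_rot": TCP orientation; "ft_force": force on the tool from outside, world axes, zero at the start; "torque": the same for the moment, N m; "opening": opening from 0.0 (shut) to 1.0 (fully open); "grasp_force": force on a finger pad.
Only numpy, scipy, OpenCV 4.12 (cv2) and the standard library are available. Lean on these libraries where they do the work, as an engineer would, in place of code of your own. Each camera call takes 0.05 s, during which the arm holds its last target. There are 200 camera calls.

TASK

Put the four hole saws back on the wooden rack board in order of size: the smallest centred on the red spot at one end of the row, then the next larger on each following white spot, so that the largest stands on the white spot at the other end. Stand each on its teeth with the shank up and let go of it, let none fall over on the way, and leave the cork sanding block and the green tin where they are.

Things in the scene. Friction and masses are not known exactly. Their poses are not given: they have to be found in the camera images.
- saw_28: The smallest of four hole saws alike but for diameter (28, 40, 52, 64 mm): blue cup 28 mm in diameter, 38 mm tall, standing teeth down, with a round steel shank 12 mm in diameter rising 34 mm from the middle of its top (72 mm tall in all), about 70 g. Loose. Origin: centre of the underside; z up along the shank; yaw has no meaning.
- saw_40: The second smallest of four hole saws alike but for diameter (28, 40, 52, 64 mm): blue cup 40 mm in diameter, 38 mm tall, standing teeth down, with a round steel shank 12 mm in diameter rising 34 mm from the middle of its top (72 mm tall in all), about 110 g. Loose. Origin: centre of the underside; z up along the shank; yaw has no meaning.
- saw_52: The second largest of four hole saws alike but for diameter (28, 40, 52, 64 mm): blue cup 52 mm in diameter, 38 mm tall, standing teeth down, with a round steel shank 12 mm in diameter rising 34 mm from the middle of its top (72 mm tall in all), about 160 g. Loose. Origin: centre of the underside; z up along the shank; yaw has no meaning.
- saw_64: The largest of four hole saws alike but for diameter (28, 40, 52, 64 mm): blue cup 64 mm in diameter, 38 mm tall, standing teeth down, with a round steel shank 12 mm in diameter rising 34 mm from the middle of its top (72 mm tall in all), about 220 g. Loose. Origin: centre of the underside; z up along the shank; yaw has no meaning.
- spot_red: Round red spot, 72 mm in diameter, painted flat on top of the fixed dark wooden rack board (100 x 360 mm, top 18 mm above the bench), which carries a straight row of four spots 88 mm apart. Origin: spot centre, at the board's top; y along the row, x across it. At one end of the row; which end varies.
- spot_end: Round white spot, 72 mm in diameter, at the end of the row opposite the red spot, painted flat on top of the fixed dark wooden rack board (100 x 360 mm, top 18 mm above the bench), which carries a straight row of four spots 88 mm apart. Origin: spot centre, at the board's top; y along the row, x across it.
- spot_mid_a: Round white spot, 72 mm in diameter, one of the two inner ones of the row, painted flat on top of the fixed dark wooden rack board (100 x 360 mm, top 18 mm above the bench), which carries a straight row of four spots 88 mm apart. Origin: spot centre, at the board's top; y along the row, x across it. May be 88 or 176 mm from the red spot.
- spot_mid_b: Round white spot, 72 mm in diameter, the other inner one of the row, painted flat on top of the fixed dark wooden rack board (100 x 360 mm, top 18 mm above the bench), which carries a straight row of four spots 88 mm apart. Origin: spot centre, at the board's top; y along the row, x across it. May be 88 or 176 mm from the red spot.
- sanding_block: Bystander: brown cork sanding block, 60 x 110 x 35 mm, lying loose on the bench. Origin: centre of the underside; x along 60 mm, y along 110 mm.
- oil_tin: Bystander: green tin with a white lid and label, 68 mm in diameter, 85 mm tall, standing loose on the bench beyond the rack board. Origin: centre of the underside, z up.
There are look-alikes about, which are no part of the job. What is shaped like the saw_64 but turquoise is not meant.

How it is judged:
By the outcome, as a careful person would: the job done as asked, in the order asked, and still so for the second after the job is handed in, with the robot touching nothing.
It also fails if it takes over 112 s, if anything falls off the work surface, if the arm or the gripper's body presses on something with over 40 N, if the wrist force passes 120 N, or if a joint passes its speed limit or range.

## Working session

There is one attempt and no reset: what is moved stays moved. The work goes in short steps, Python scripts to look and compute and a shell command to move; the robot and the scene stay as the last step left them, time stands still between calls to the robot, and variables do not carry over. Pictures are saved under pics/ and viewed, at most 14 in all, crops included, and the job is handed in when it is done.

```bash
mkdir -p pics
python3 - <<'E'
from cell import robot, imaging
import cv2
for n in("side","top"):
    cv2.imwrite(f"pics/{n}0.png",imaging.read_camera(n)[:,:,::-1]); print(imaging.camera_model(n))
s=robot.get_state(); print(s["t"],s["eef_pos"],s["tcp_rot"],s["ft_force"],s["opening"])
E
```

```text
{'fx': 501.4893049287279, 'fy': 501.4893049287279, 'cx': 321.3424941695573, 'cy': 240.28331276345196, 'rvec': array([ 0.35157273, -2.79467041,  1.14538083]), 'tvec': array([0.51403796, 0.11971365, 0.9476341 ])}
{'fx': 546.5547412894866, 'fy': 546.5547412894866, 'cx': 321.540983015221, 'cy': 238.09170414511328, 'rvec': array([ 2.17993631, -2.11987811,  0.17068407]), 'tvec': array([0.00674844, 0.54551091, 1.21199122])}
0.1 [0.1731219  0.60031121 0.20471927] [[-9.60834835e-01  2.77121484e-01 -3.22367779e-04]
 [ 2.77121664e-01  9.60834429e-01 -8.85098232e-04]
 [ 6.44623259e-05 -9.39768309e-04 -9.99999556e-01]] [-0.1098369  -0.41377513 -0.65427573] 1.002973593292658
```

View pics/top0.png

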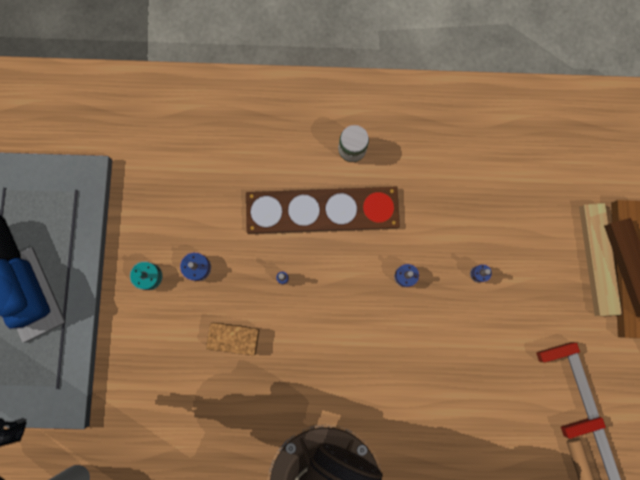

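View pics/side0.png

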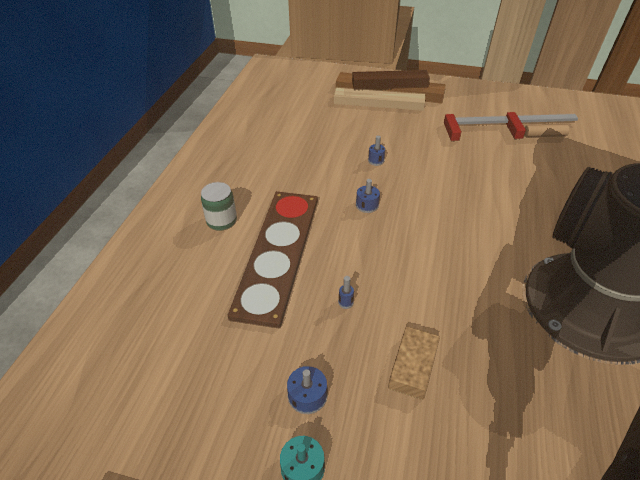

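The top view shows the row with white spots at (266,211), (304,210) and (341,208), and the red spot at (379,207). The saws are 64 at (195,267), 28 at (282,278), 52 at (407,275) and 40 at (482,273). The turquoise decoy is at (146,276), next to the 64. The side view agrees.

```bash
cat > h.py <<'E'
from cell import robot, imaging
import cv2, numpy as np
from scipy.optimize import least_squares
M={n:imaging.camera_model(n) for n in("side","top")}
def proj(n,P):
    m=M[n];K=np.array([[m["fx"],0,m["cx"]],[0,m["fy"],m["cy"]],[0,0,1]])
    return cv2.projectPoints(np.array(P,float).reshape(-1,3),m["rvec"],m["tvec"],K,None)[0][:,0]
def ray(n,u,v,z):
    m=M[n];R=cv2.Rodrigues(m["rvec"])[0];d=R.T@[(u-m["cx"])/m["fx"],(v-m["cy"])/m["fy"],1];c=-R.T@m["tvec"]
    return c+d*(z-c[2])/d[2]
def blobs(im,kind):
    H=cv2.cvtColor(im,cv2.COLOR_RGB2HSV)
    lo,hi={"blue":((108,110,40),(128,255,255)),"red":((0,190,100),(8,255,255)),"white":((0,0,130),(180,40,255)),"tur":((80,120,40),(98,255,255))}[kind]
    k,l,st,c=cv2.connectedComponentsWithStats(cv2.inRange(H,lo,hi))
    return [(st[i],c[i]) for i in range(1,k) if st[i][4]>40]
a=np.linspace(0,2*np.pi,60)
def cyl(x,y,d,z0=0,h=.038):
    return [(x+d/2*np.cos(t),y+d/2*np.sin(t),z) for t in a for z in(z0,z0+h)]
def bb(p): return np.r_[p.min(0),p.max(0)]
def fit(n,st,d,x0,z0=0):
    t=np.array([st[0]-.5,st[1]-.5,st[0]+st[2]-.5,st[1]+st[3]-.5])
    r=least_squares(lambda q:bb(proj(n,cyl(q[0],q[1],d,z0)))-t,x0,x_scale=.01)
    return r.x,np.abs(r.fun).max()
def look(name=None):
    ims={n:imaging.read_camera(n) for n in M}
    if name:
        for n in ims: cv2.imwrite(f"pics/{n}{name}.png",ims[n][:,:,::-1])
    return ims
E
python3 - <<'E'
from h import *
ims=look()
for n in ims:
    for k in("red","white","blue","tur"):
        for st,c in blobs(ims[n],k):
            p=ray(n,*c,.018 if k in("red","white") else .019)
            if not(.35<p[0]<.75 and abs(p[1])<.5): continue
            out=""
            if k in("blue","tur"):
                out=min(((*fit(n,st,d,p[:2])[::-1],d) for d in(.028,.04,.052,.064)),key=lambda q:q[0])
            print(n,k,st,c.round(1),p.round(4),out)
E
```

```text
side white [266 222  34  24 645] [282.  233.5] [ 0.6215 -0.0191  0.018 ] 
side white [254 251  36  27 769] [271.5 264.1] [0.6156 0.0687 0.018 ] 
side white [241 284  39  31 923] [259.6 298.6] [0.6096 0.1565 0.018 ] 
side blue [288 367  17  25 173] [294.8 378.7] [0.4983 0.2996 0.019 ] (np.float64(1.158096351680797), array([0.49597605, 0.29952782]), 0.028)
side blue [294 369  33  35 458] [312.8 389.4] [0.4647 0.3106 0.019 ] (np.float64(3.1442727911003203), array([0.4704582 , 0.30542944]), 0.052)
side tur [ 280  436   44   44 1306] [301.  459.5] [0.4525 0.4216 0.019 ] (np.float64(3.7867570266062103), array([0.45221996, 0.41847159]), 0.052)
top red [363 192  31  31 746] [378.2 206.9] [ 0.6264 -0.1096  0.018 ] 
top white [289 195  30  30 729] [303.4 209.6] [0.6147 0.0662 0.018 ] 
top white [326 194  31  30 724] [340.8 208.4] [ 0.6203 -0.0217  0.018 ] 
top white [251 196  31  31 734] [265.9 211.1] [0.6086 0.154  0.018 ] 
top blue [181 254  27  26 465] [194.3 266.5] [0.4736 0.3131 0.019 ] (np.float64(0.9832078607782364), array([0.47327052, 0.31343785]), 0.052)
top blue [397 265  21  21 226] [406.  275.4] [ 0.4668 -0.1757  0.019 ] (np.float64(1.214686658961), array([ 0.46748398, -0.17771248]), 0.04)
top tur [131 263  28  26 578] [144.6 275.5] [0.4497 0.4256 0.019 ] (np.float64(1.0488563267214204), array([0.4493697, 0.4254422]), 0.052)
```

```bash
cat >> h.py <<'E'
def saw(im,n,x,y,d,z0=0):
    u,v=proj(n,[x,y,z0+.02])[0].astype(int); r=45
    I=im.astype(int); m=((I[...,2]>1.25*I[...,0])&(I[...,2]>1.2*I[...,1])&(I[...,2]>35)).astype(np.uint8)
    w=np.zeros_like(m); w[max(0,v-r):v+r,max(0,u-r):u+r]=m[max(0,v-r):v+r,max(0,u-r):u+r]
    w=cv2.morphologyEx(w,cv2.MORPH_CLOSE,np.ones((5,5)))
    k,l,st,c=cv2.connectedComponentsWithStats(w)
    s=st[1+np.argmax(st[1:,4])]
    return s,fit(n,s,d,(x,y),z0)
E
python3 - <<'E'
from h import *
ims=look()
for d,x,y in((.028,.465,.115),(.04,.475,-.355),(.052,.467,-.177),(.064,.473,.313)):
    for n in ims: print(n,d,*saw(ims[n],n,x,y,d))
I=ims["side"]; print(I[207,292],I[150,377])
E
```

```text
side 0.028 [339 286  15  21 171] (array([0.45443261, 0.11177518]), np.float64(1.7511716838228608))
top 0.028 [277 272  11  12  65] (array([0.4536797 , 0.11007401]), np.float64(1.0779513407878198))
side 0.04 [369 145  16  19 220] (array([ 0.47796652, -0.34668629]), np.float64(1.5307077484429215))
top 0.04 [472 265  19  16 171] (array([ 0.47805054, -0.34936794]), np.float64(1.5978672411600314))
side 0.052 [357 186  23  25 402] (array([ 0.46722513, -0.1755972 ]), np.float64(1.4253099487471559))
top 0.052 [396 265  22  21 337] (array([ 0.46735093, -0.17640099]), np.float64(1.6184166714344315))
side 0.064 [ 287  367   40   45 1289] (array([0.47447436, 0.31167923]), np.float64(1.6499914621586527))
top 0.064 [181 253  28  27 577] (array([0.47439645, 0.31218532]), np.float64(1.7355121327456118))
[176  64  52] [72 67 76]
```

```bash
cat >> h.py <<'E'
def to(x,y,z,s=None):
    s=s or robot.get_state(); d=np.array([x,y,z])-s["eef_pos"]
    print("t %.1f"%s["t"],"tcp",s["eef_pos"].round(4),"shift cm",(100*s["tcp_rot"].T@d).round(2),"op %.2f gf %.1f"%(s["opening"],s["grasp_force"]),"F",s["ft_force"].round(1))
E
python3 -m creep '[{"tx":-2.5,"ty":-2.45},{"tx":-2.5,"ty":-2.45},{"tx":-2.5,"ty":-2.45},{"tx":-2.5,"ty":-2.45},{"tx":-2.5,"ty":-2.45},{"tx":-2.5,"ty":-2.45},{"tx":-2.5,"ty":-2.45},{"tx":-2.5,"ty":-2.45}]' 40 40
python3 -m creep '[{"tx":-2.5,"ty":-2.45},{"tx":-2.5,"ty":-2.45},{"tx":-2.5,"ty":-2.45},{"tx":-2.5,"ty":-2.45},{"tx":-2.5,"ty":-2.45},{"tx":-2.5,"ty":-2.45},{"tx":-2.5,"ty":-2.45},{"tx":-2.5,"ty":-2.45}]'
python3 -m creep '[{"tx":0},{"tx":0},{"tx":0}]'
python3 -c "
from h import *
to(.454,.111,.043)"
```

```text
t 0.3 tcp [0.1732 0.6005 0.205 ] shift cm [-40.55 -39.24  16.21] op 1.00 gf 0.0 F [ 0.2 -0.1  0.8]invalid input at $[0]: expected keys tx, ty, tz, yaw
invalid input at $[0]: expected keys tx, ty, tz, yaw
invalid input at $[0]: expected keys tx, ty, tz, yaw
```

All four keys are required in every row.

```bash
python3 -m creep '[{"tx":-2.5,"ty":-2.45,"tz":0,"yaw":0},{"tx":-2.5,"ty":-2.45,"tz":0,"yaw":0},{"tx":-2.5,"ty":-2.45,"tz":0,"yaw":0},{"tx":-2.5,"ty":-2.45,"tz":0,"yaw":0},{"tx":-2.5,"ty":-2.45,"tz":0,"yaw":0},{"tx":-2.5,"ty":-2.45,"tz":0,"yaw":0},{"tx":-2.5,"ty":-2.45,"tz":0,"yaw":0},{"tx":-2.5,"ty":-2.45,"tz":0,"yaw":0}]' 40 40
python3 -m creep '[{"tx":-2.5,"ty":-2.45,"tz":0,"yaw":0},{"tx":-2.5,"ty":-2.45,"tz":0,"yaw":0},{"tx":-2.5,"ty":-2.45,"tz":0,"yaw":0},{"tx":-2.5,"ty":-2.45,"tz":0,"yaw":0},{"tx":-2.5,"ty":-2.45,"tz":0,"yaw":0},{"tx":-2.5,"ty":-2.45,"tz":0,"yaw":0},{"tx":-2.5,"ty":-2.45,"tz":0,"yaw":0},{"tx":-2.5,"ty":-2.45,"tz":0,"yaw":0}]' >/dev/null
python3 -m creep '[{"tx":0,"ty":0,"tz":0,"yaw":0},{"tx":0,"ty":0,"tz":0,"yaw":0},{"tx":0,"ty":0,"tz":0,"yaw":0}]' >/dev/null
python3 -c "
from h import *
to(.454,.111,.043)"
```

```text
t: 0.97
eef_pos: [0.3115, 0.3553, 0.2054]
tcp_rot: [[-0.961, 0.277, 0.0], [0.277, 0.961, 0.0], [-0.0, 0.0, -1.0]]
ft_force: [1.5, 0.2, 0.3]
opening: 0.4
grasp_force: 0.0
t 1.9 tcp [0.4486 0.1131 0.2051] shift cm [-0.59 -0.05 16.21] op 0.40 gf 0.0 F [-1.5 -0.8  0.6]
```

```bash
python3 -m creep '[{"tx":-0.6,"ty":0,"tz":2.5,"yaw":0},{"tx":0,"ty":0,"tz":2.5,"yaw":0},{"tx":0,"ty":0,"tz":2.5,"yaw":0},{"tx":0,"ty":0,"tz":2.5,"yaw":0},{"tx":0,"ty":0,"tz":1.5,"yaw":0},{"tx":0,"ty":0,"tz":0,"yaw":0},{"tx":0,"ty":0,"tz":0,"yaw":0}]' >/dev/null
python3 -c "
from h import *
ims=look()
cv2.imwrite('pics/a.png',np.hstack([cv2.resize(ims[n][v-60:v+60,u-60:u+60,::-1],(400,400),interpolation=2) for n,u,v in(('side',345,280),('top',282,272))]))
to(.454,.111,.043)"
```

```text
t 2.6 tcp [0.455  0.1121 0.0912] shift cm [ 0.07 -0.13  4.82] op 0.40 gf 0.0 F [-0.2 -0.1  0.1]
```

View pics/a.png

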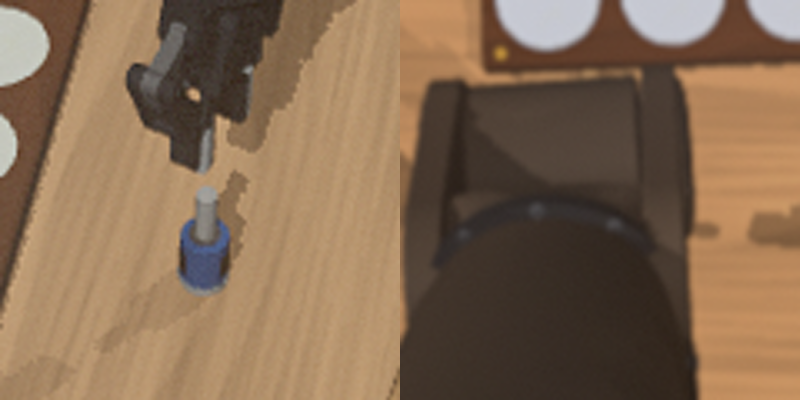

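The side crop shows the open finger tips at (200,165) just above the shank top at (206,190), lined up. The top camera is blocked by the arm. I'll descend and grip.

```bash
python3 -m creep '[{"tx":0.05,"ty":-0.1,"tz":2.4,"yaw":0},{"tx":0,"ty":0,"tz":2.4,"yaw":0},{"tx":0,"ty":0,"tz":0,"yaw":0},{"tx":0,"ty":0,"tz":0,"yaw":0}]' >/dev/null
python3 -m creep '[{"tx":0,"ty":0,"tz":0,"yaw":0},{"tx":0,"ty":0,"tz":0,"yaw":0},{"tx":0,"ty":0,"tz":0,"yaw":0},{"tx":0,"ty":0,"tz":0,"yaw":0},{"tx":0,"ty":0,"tz":0,"yaw":0},{"tx":0,"ty":0,"tz":0,"yaw":0}]' 0 40
python3 -c "
from h import *
to(.627,-.1085,.143)"
```

```text
t: 3.4
eef_pos: [0.4548, 0.1107, 0.0436]
tcp_rot: [[-0.961, 0.277, 0.003], [0.277, 0.961, 0.0], [-0.003, 0.001, -1.0]]
ft_force: [-0.9, 1.0, 9.5]
opening: 0.084
grasp_force: 39.3
t 3.4 tcp [0.4548 0.1107 0.0436] shift cm [-22.65 -16.28  -9.9 ] op 0.08 gf 39.3 F [-0.9  1.   9.5]
```

```bash
python3 -m creep '[{"tx":0,"ty":0,"tz":-2,"yaw":0},{"tx":0,"ty":0,"tz":-3,"yaw":0},{"tx":0,"ty":0,"tz":-3,"yaw":0},{"tx":0,"ty":0,"tz":-2,"yaw":0},{"tx":0,"ty":0,"tz":0,"yaw":0}]'
python3 -m creep '[{"tx":-1.5,"ty":-1.1,"tz":0,"yaw":0},{"tx":-3.2,"ty":-2.3,"tz":0,"yaw":0},{"tx":-3.3,"ty":-2.4,"tz":0,"yaw":0},{"tx":-3.3,"ty":-2.4,"tz":0,"yaw":0},{"tx":-3.3,"ty":-2.4,"tz":0,"yaw":0},{"tx":-3.3,"ty":-2.4,"tz":0,"yaw":0},{"tx":-3.1,"ty":-2.1,"tz":0,"yaw":0},{"tx":-1.6,"ty":-1.2,"tz":0,"yaw":0}]' >/dev/null
python3 -m creep '[{"tx":0,"ty":0,"tz":0,"yaw":0},{"tx":0,"ty":0,"tz":0,"yaw":0},{"tx":0,"ty":0,"tz":3,"yaw":0},{"tx":0,"ty":0,"tz":2,"yaw":0},{"tx":0,"ty":0,"tz":0,"yaw":0}]' >/dev/null
python3 -c "
from h import *
ims=look('b'); to(.627,-.1085,.063)
print(saw(ims['side'],'side',.627,-.1085,.028,.048))
cv2.imwrite('pics/b.png',cv2.resize(ims['side'][130:250,220:380,::-1],(640,480)))"
```

```text
t: 3.82
eef_pos: [0.4555, 0.1108, 0.1465]
tcp_rot: [[-0.961, 0.277, 0.007], [0.277, 0.961, 0.001], [-0.007, 0.003, -1.0]]
ft_force: [-0.0, -0.5, -0.5]
opening: 0.087
grasp_force: 39.0
t 5.0 tcp [ 0.6254 -0.1078  0.0923] shift cm [-0.18 -0.02  2.93] op 0.08 gf 39.1 F [ 0.2  0.1 -0.3]
(array([286, 182,  12,  19, 152], dtype=int32), (array([ 0.62308049, -0.10210195]), np.float64(1.5232354630392706)))
```

View pics/b.png

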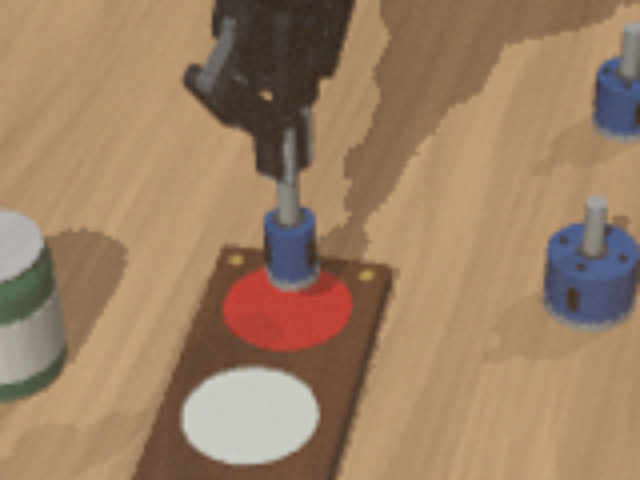

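The saw hangs upright just above the red spot. I'll lower and release.

```bash
python3 -m creep '[{"tx":-0.2,"ty":0,"tz":1.2,"yaw":0},{"tx":0,"ty":0,"tz":1.0,"yaw":0},{"tx":0,"ty":0,"tz":0.5,"yaw":0},{"tx":0,"ty":0,"tz":0.25,"yaw":0},{"tx":0,"ty":0,"tz":0,"yaw":0},{"tx":0,"ty":0,"tz":0,"yaw":0}]'
python3 -m creep '[{"tx":0,"ty":0,"tz":0,"yaw":0},{"tx":0,"ty":0,"tz":0,"yaw":0},{"tx":0,"ty":0,"tz":0,"yaw":0},{"tx":0,"ty":0,"tz":0,"yaw":0}]' 35
python3 -m creep '[{"tx":0,"ty":0,"tz":-2,"yaw":0},{"tx":0,"ty":0,"tz":-4,"yaw":0},{"tx":0,"ty":0,"tz":-3,"yaw":0},{"tx":0,"ty":0,"tz":0,"yaw":0},{"tx":0,"ty":0,"tz":0,"yaw":0}]' 40 > /dev/null
python3 -c "
from h import *
to(.478,-.348,.143)"
```

```text
t: 5.5
eef_pos: [0.6279, -0.1093, 0.0628]
tcp_rot: [[-0.961, 0.277, 0.0], [0.277, 0.961, 0.0], [-0.0, 0.0, -1.0]]
ft_force: [0.1, -0.5, -0.3]
opening: 0.087
grasp_force: 39.0
t: 5.83
eef_pos: [0.6279, -0.1092, 0.0629]
tcp_rot: [[-0.961, 0.277, 0.0], [0.277, 0.961, -0.0], [-0.0, 0.0, -1.0]]
ft_force: [-0.2, 0.2, -0.1]
opening: 0.351
grasp_force: 0.0
t 6.2 tcp [ 0.6284 -0.1094  0.1545] shift cm [  7.84 -27.1    1.11] op 0.40 gf 0.0 F [0.3 0.3 0.3]
```

```bash
python3 -m creep '[{"tx":0.6,"ty":-2,"tz":0,"yaw":0},{"tx":1.1,"ty":-3.8,"tz":0,"yaw":0},{"tx":1.1,"ty":-3.8,"tz":0,"yaw":0},{"tx":1.1,"ty":-3.8,"tz":0,"yaw":0},{"tx":1.1,"ty":-3.8,"tz":0,"yaw":0},{"tx":1.1,"ty":-3.8,"tz":0,"yaw":0},{"tx":1.1,"ty":-3.8,"tz":0,"yaw":0},{"tx":0.7,"ty":-2.3,"tz":0,"yaw":0}]' >/dev/null
python3 -m creep '[{"tx":0,"ty":0,"tz":2.5,"yaw":0},{"tx":0,"ty":0,"tz":2.5,"yaw":0},{"tx":0,"ty":0,"tz":0,"yaw":0},{"tx":0,"ty":0,"tz":0,"yaw":0}]' >/dev/null
python3 -c "
from h import *
ims=look(); to(.478,-.348,.045)
for n in ims: print(n,saw(ims[n],n,.628,-.109,.028,.018))
cv2.imwrite('pics/c.png',np.hstack([cv2.resize(ims[n][v-60:v+60,u-60:u+60,::-1],(400,400),interpolation=2) for n,u,v in(('side',375,145),('top',379,207))]))"
```

```text
t 7.3 tcp [ 0.4772 -0.3477  0.1032] shift cm [-0.09 -0.01  5.82] op 0.40 gf 0.0 F [ 0.  -0.1  0.2]
side (array([285, 191,  12,  18, 127], dtype=int32), (array([ 0.628621  , -0.10777527]), np.float64(1.7350263981106195)))
top (array([374, 200,  11,  11,  57], dtype=int32), (array([ 0.626748  , -0.10898324]), np.float64(2.1218232860901765)))
```

View pics/c.png

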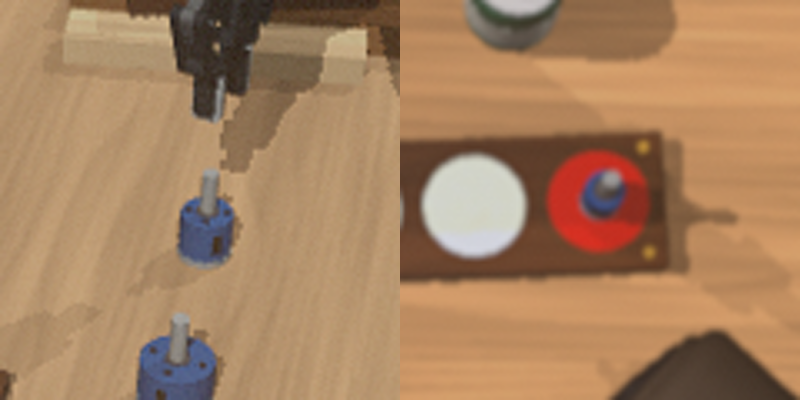

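The 28 stands centred on the red spot (crop (603,190) inside the red disc), and the fingers are lined up over the 40's shank. I'll grip the 40 and carry it to the next spot.

```bash
python3 -m creep '[{"tx":-0.1,"ty":0,"tz":2.4,"yaw":0},{"tx":0,"ty":0,"tz":2.4,"yaw":0},{"tx":0,"ty":0,"tz":1.0,"yaw":0},{"tx":0,"ty":0,"tz":0,"yaw":0},{"tx":0,"ty":0,"tz":0,"yaw":0}]' >/dev/null
python3 -m creep '[{"tx":0,"ty":0,"tz":0,"yaw":0},{"tx":0,"ty":0,"tz":0,"yaw":0},{"tx":0,"ty":0,"tz":0,"yaw":0},{"tx":0,"ty":0,"tz":0,"yaw":0},{"tx":0,"ty":0,"tz":0,"yaw":0},{"tx":0,"ty":0,"tz":0,"yaw":0}]' 0 40
python3 -m creep '[{"tx":0,"ty":0,"tz":-2,"yaw":0},{"tx":0,"ty":0,"tz":-4,"yaw":0},{"tx":0,"ty":0,"tz":-4,"yaw":0},{"tx":0,"ty":0,"tz":-2,"yaw":0},{"tx":0,"ty":0,"tz":0,"yaw":0},{"tx":0,"ty":0,"tz":0,"yaw":0}]' >/dev/null
python3 -c "
from h import *
to(.6208,-.0205,.143)"
```

```text
t: 8.27
eef_pos: [0.4783, -0.3484, 0.046]
tcp_rot: [[-0.961, 0.277, 0.002], [0.277, 0.961, -0.001], [-0.002, -0.001, -1.0]]
ft_force: [0.6, 1.3, 7.9]
opening: -0.0
grasp_force: 3.9
t 8.8 tcp [ 0.478  -0.3482  0.166 ] shift cm [-4.64 35.45  2.27] op -0.00 gf 0.0 F [ 0.4 -0.  -1.2]
```

The fingers shut on nothing, so I'll look.

```bash
python3 -c "
from h import *
ims=look(); to(.478,-.348,.143)
for n in ims: print(n,saw(ims[n],n,.478,-.348,.04))
cv2.imwrite('pics/d.png',np.hstack([cv2.resize(ims[n][v-60:v+60,u-60:u+60,::-1],(400,400),interpolation=2) for n,u,v in(('side',375,145),('top',482,273))]))"
```

```text
t 8.9 tcp [ 0.4773 -0.3477  0.1638] shift cm [-0.08 -0.01  2.08] op 0.00 gf 0.0 F [-0.3 -0.6 -0.1]
side (array([369, 145,  16,  19, 217], dtype=int32), (array([ 0.47796652, -0.34668629]), np.float64(1.530707757879611)))
top (array([472, 265,  19,  16, 196], dtype=int32), (array([ 0.47805054, -0.34936794]), np.float64(1.5978672444816766)))
```

View pics/d.png

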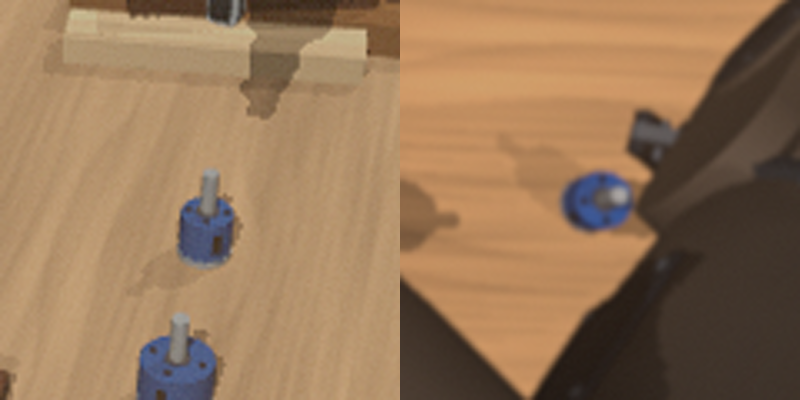

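```bash
python3 -c "
from h import *
for z in(.1438,.1638,.1838): print(proj('side',[.4773,-.3477,z]),proj('top',[.4773,-.3477,z]))
ims=look()
for z in (0,.038,.072):print(z,proj('side',[.478,-.348,z]))
cv2.imwrite('pics/e.png',cv2.resize(ims['side'][50:180,320:440,::-1],(552,598),interpolation=2))"
```

```text
[[380.63504516 109.49712553]] [[498.01431048 267.94685517]]
[[381.31760116 101.7715303 ]] [[501.25148461 267.04686864]]
[[382.01722706  93.85272744]] [[504.60472844 266.11461287]]
0 [[375.92595573 159.83279657]]
0.038 [[377.02650715 147.31153235]]
0.072 [[378.05263105 135.63704966]]
```

View pics/e.png

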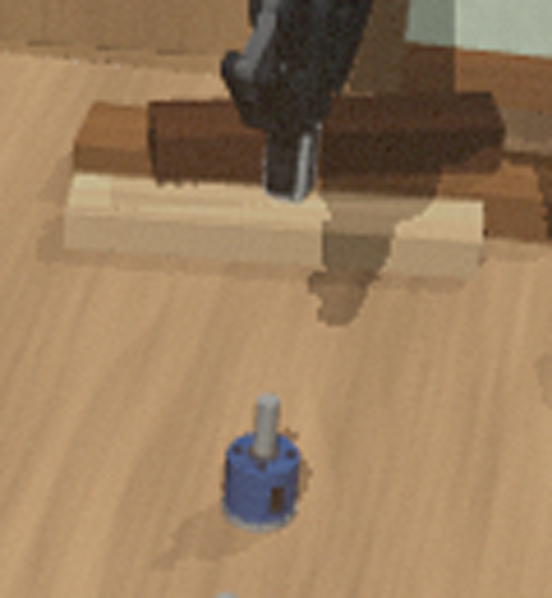

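The shut tips appear at about (382,93), where the reported TCP would project to (381,102). So they sit about 20 mm higher than I assumed, and the pads only caught the top of the shank. I'll go lower, watching the force.

```bash
python3 -m creep '[{"tx":-0.1,"ty":0,"tz":0,"yaw":0},{"tx":0,"ty":0,"tz":0,"yaw":0},{"tx":0,"ty":0,"tz":3.5,"yaw":0},{"tx":0,"ty":0,"tz":3.5,"yaw":0},{"tx":0,"ty":0,"tz":3.5,"yaw":0},{"tx":0,"ty":0,"tz":2,"yaw":0},{"tx":0,"ty":0,"tz":0,"yaw":0},{"tx":0,"ty":0,"tz":0,"yaw":0}]' 40
python3 -m creep '[{"tx":0,"ty":0,"tz":0.4,"yaw":0},{"tx":0,"ty":0,"tz":0.3,"yaw":0},{"tx":0,"ty":0,"tz":0,"yaw":0},{"tx":0,"ty":0,"tz":0,"yaw":0}]' 
python3 -c "
from h import *
ims=look()
cv2.imwrite('pics/f.png',cv2.resize(ims['side'][80:180,320:440,::-1],(600,500),interpolation=2))"
```

```text
t: 9.63
eef_pos: [0.4785, -0.3481, 0.039]
tcp_rot: [[-0.961, 0.277, -0.002], [0.277, 0.961, 0.002], [0.002, 0.001, -1.0]]
ft_force: [0.3, -0.5, 0.7]
opening: 0.4
grasp_force: 0.0
t: 9.97
eef_pos: [0.479, -0.3485, 0.0335]
tcp_rot: [[-0.961, 0.277, 0.001], [0.277, 0.961, -0.001], [-0.001, -0.0, -1.0]]
ft_force: [0.9, 0.2, 0.3]
opening: 0.395
grasp_force: 0.0
```

View pics/f.png

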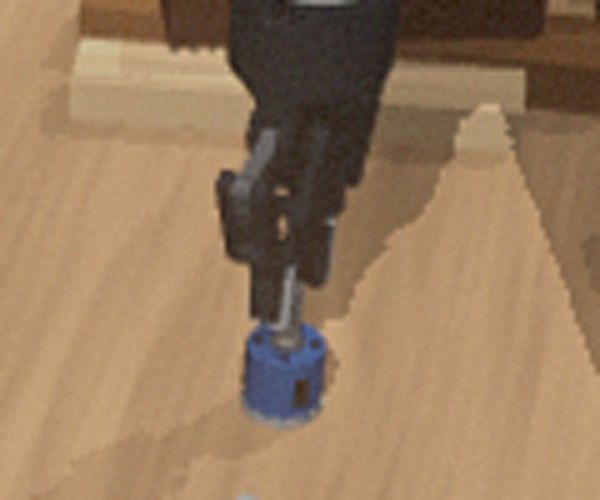

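The tips are still well above the cup with no contact force. I'll go 8 mm lower and grip.

```bash
python3 -m creep '[{"tx":0,"ty":0,"tz":0.5,"yaw":0},{"tx":0,"ty":0,"tz":0.3,"yaw":0},{"tx":0,"ty":0,"tz":0,"yaw":0},{"tx":0,"ty":0,"tz":0,"yaw":0}]' 
python3 -m creep '[{"tx":0,"ty":0,"tz":0,"yaw":0},{"tx":0,"ty":0,"tz":0,"yaw":0},{"tx":0,"ty":0,"tz":0,"yaw":0},{"tx":0,"ty":0,"tz":0,"yaw":0},{"tx":0,"ty":0,"tz":0,"yaw":0},{"tx":0,"ty":0,"tz":0,"yaw":0}]' 0 40
```

```text
t: 10.4
eef_pos: [0.4786, -0.3482, 0.0243]
tcp_rot: [[-0.961, 0.277, -0.0], [0.277, 0.961, 0.001], [0.001, 0.0, -1.0]]
ft_force: [0.7, 0.5, 0.4]
opening: 0.397
grasp_force: 0.0
t: 10.9
eef_pos: [0.4788, -0.3483, 0.0247]
tcp_rot: [[-0.961, 0.277, 0.0], [0.277, 0.961, 0.0], [-0.0, 0.0, -1.0]]
ft_force: [0.7, 0.1, 1.0]
opening: 0.122
grasp_force: 38.9
```

```bash
python3 -m creep '[{"tx":0,"ty":0,"tz":-2,"yaw":0},{"tx":0,"ty":0,"tz":-4,"yaw":0},{"tx":0,"ty":0,"tz":-4,"yaw":0},{"tx":0,"ty":0,"tz":-2,"yaw":0},{"tx":0,"ty":0,"tz":0,"yaw":0}]' 
python3 -m creep '[{"tx":-0.2,"ty":1.5,"tz":0,"yaw":0},{"tx":-0.4,"ty":3.0,"tz":0,"yaw":0},{"tx":-0.4,"ty":3.4,"tz":0,"yaw":0},{"tx":-0.4,"ty":3.4,"tz":0,"yaw":0},{"tx":-0.4,"ty":3.4,"tz":0,"yaw":0},{"tx":-0.4,"ty":3.4,"tz":0,"yaw":0},{"tx":-0.4,"ty":3.4,"tz":0,"yaw":0},{"tx":-0.4,"ty":3.4,"tz":0,"yaw":0}]' >/dev/null
python3 -m creep '[{"tx":-0.4,"ty":3.4,"tz":0,"yaw":0},{"tx":-0.5,"ty":3.4,"tz":0,"yaw":0},{"tx":-0.5,"ty":2.3,"tz":0,"yaw":0},{"tx":-0.2,"ty":1.4,"tz":0,"yaw":0},{"tx":0,"ty":0,"tz":0,"yaw":0},{"tx":0,"ty":0,"tz":0,"yaw":0}]' >/dev/null
python3 -c "
from h import *
to(.6208,-.0205,.0435)"
```

```text
t: 11.32
eef_pos: [0.4801, -0.3495, 0.1494]
tcp_rot: [[-0.961, 0.277, 0.006], [0.277, 0.961, -0.005], [-0.007, -0.003, -1.0]]
ft_force: [-0.4, -1.0, -0.4]
opening: 0.118
grasp_force: 39.1
t 12.5 tcp [ 0.6204 -0.0204  0.1434] shift cm [-0.06  0.    9.99] op 0.12 gf 39.1 F [ 0.7 -0.4 -2.6]
```

```bash
python3 -m creep '[{"tx":0,"ty":0,"tz":2.5,"yaw":0},{"tx":0,"ty":0,"tz":3,"yaw":0},{"tx":0,"ty":0,"tz":2.5,"yaw":0},{"tx":0,"ty":0,"tz":1.2,"yaw":0},{"tx":0,"ty":0,"tz":0.7,"yaw":0},{"tx":0,"ty":0,"tz":0.1,"yaw":0},{"tx":0,"ty":0,"tz":0,"yaw":0},{"tx":0,"ty":0,"tz":0,"yaw":0}]'
python3 -m creep '[{"tx":0,"ty":0,"tz":0,"yaw":0},{"tx":0,"ty":0,"tz":0,"yaw":0},{"tx":0,"ty":0,"tz":0,"yaw":0},{"tx":0,"ty":0,"tz":0,"yaw":0}]' 35
python3 -m creep '[{"tx":0,"ty":0,"tz":-2,"yaw":0},{"tx":0,"ty":0,"tz":-4,"yaw":0},{"tx":0,"ty":0,"tz":-4,"yaw":0},{"tx":0,"ty":0,"tz":0,"yaw":0},{"tx":0,"ty":0,"tz":0,"yaw":0}]' 40 > /dev/null
python3 -c "
from h import *
to(.4673,-.1760,.143)"
```

```text
t: 13.15
eef_pos: [0.6217, -0.0212, 0.0459]
tcp_rot: [[-0.961, 0.277, 0.002], [0.277, 0.961, -0.0], [-0.002, 0.0, -1.0]]
ft_force: [-0.6, -0.2, -1.2]
opening: 0.12
grasp_force: 39.2
t: 13.48
eef_pos: [0.6212, -0.0209, 0.0452]
tcp_rot: [[-0.961, 0.277, 0.001], [0.277, 0.961, -0.0], [-0.001, 0.0, -1.0]]
ft_force: [1.0, -0.6, 0.4]
opening: 0.348
grasp_force: 0.0
t 13.9 tcp [ 0.622  -0.0209  0.1472] shift cm [ 10.57 -19.19   0.36] op 0.40 gf 0.0 F [ 0.  -0.1 -0.6]
```

```bash
python3 -m creep '[{"tx":0.8,"ty":-1.5,"tz":0,"yaw":0},{"tx":1.5,"ty":-2.7,"tz":0,"yaw":0},{"tx":1.5,"ty":-2.7,"tz":0,"yaw":0},{"tx":1.5,"ty":-2.7,"tz":0,"yaw":0},{"tx":1.5,"ty":-2.7,"tz":0,"yaw":0},{"tx":1.5,"ty":-2.7,"tz":0,"yaw":0},{"tx":1.4,"ty":-2.6,"tz":0,"yaw":0},{"tx":0.9,"ty":-1.6,"tz":0,"yaw":0}]' >/dev/null
python3 -m creep '[{"tx":0,"ty":0,"tz":2,"yaw":0},{"tx":0,"ty":0,"tz":2,"yaw":0},{"tx":0,"ty":0,"tz":0,"yaw":0},{"tx":0,"ty":0,"tz":0,"yaw":0}]' >/dev/null
python3 -c "
from h import *
ims=look(); to(.4673,-.1760,.025)
print(saw(ims['side'],'side',.6205,-.0205,.04,.018), saw(ims['top'],'top',.6205,-.0205,.04,.018))
cv2.imwrite('pics/g.png',np.hstack([cv2.resize(ims[n][v-60:v+60,u-60:u+60,::-1],(400,400),interpolation=2) for n,u,v in(('side',345,190),('top',350,207))]))"
```

```text
t 15.0 tcp [ 0.4662 -0.1759  0.105 ] shift cm [-0.11  0.02  8.  ] op 0.41 gf 0.0 F [ 0.8 -0.4  1.4]
(array([272, 216,  19,  23, 309], dtype=int32), (array([ 0.6222367 , -0.01924542]), np.float64(1.7730836994099377))) (array([334, 198,  16,  17, 188], dtype=int32), (array([ 0.6217473, -0.0219489]), np.float64(1.6481581273363304)))
```

View pics/g.png

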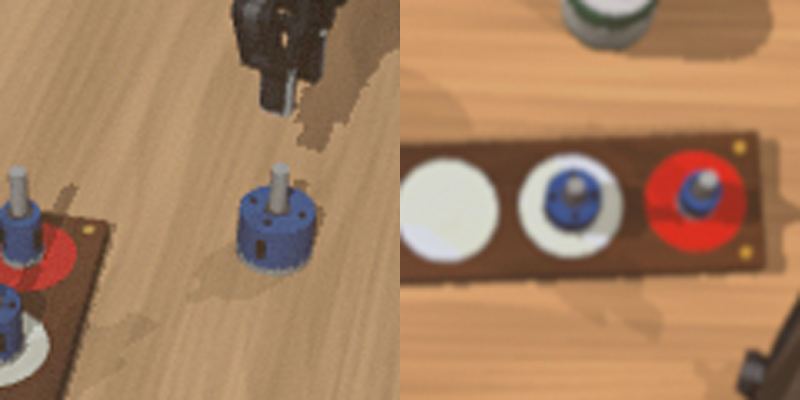

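The 28 and 40 stand centred on their spots, and the fingers are over the 52's shank. I'll grip the 52.

```bash
python3 -m creep '[{"tx":-0.1,"ty":0,"tz":2.5,"yaw":0},{"tx":0,"ty":0,"tz":2.5,"yaw":0},{"tx":0,"ty":0,"tz":2.0,"yaw":0},{"tx":0,"ty":0,"tz":0.9,"yaw":0},{"tx":0,"ty":0,"tz":0,"yaw":0},{"tx":0,"ty":0,"tz":0,"yaw":0}]'
python3 -m creep '[{"tx":0,"ty":0,"tz":0,"yaw":0},{"tx":0,"ty":0,"tz":0,"yaw":0},{"tx":0,"ty":0,"tz":0,"yaw":0},{"tx":0,"ty":0,"tz":0,"yaw":0},{"tx":0,"ty":0,"tz":0,"yaw":0},{"tx":0,"ty":0,"tz":0,"yaw":0}]' 0 50
python3 -m creep '[{"tx":0,"ty":0,"tz":-2,"yaw":0},{"tx":0,"ty":0,"tz":-4,"yaw":0},{"tx":0,"ty":0,"tz":-4,"yaw":0},{"tx":0,"ty":0,"tz":-2,"yaw":0},{"tx":0,"ty":0,"tz":0,"yaw":0},{"tx":0,"ty":0,"tz":0,"yaw":0}]' >/dev/null
python3 -c "
from h import *
to(.6152,.0672,.1434)"
```

```text
t: 15.5
eef_pos: [0.4673, -0.1763, 0.0263]
tcp_rot: [[-0.961, 0.277, 0.0], [0.277, 0.961, -0.0], [-0.0, 0.0, -1.0]]
ft_force: [0.2, -0.4, 0.5]
opening: 0.399
grasp_force: 0.0
t: 16.0
eef_pos: [0.4675, -0.1764, 0.0266]
tcp_rot: [[-0.961, 0.277, 0.002], [0.277, 0.961, -0.001], [-0.002, -0.0, -1.0]]
ft_force: [0.9, 1.1, 8.3]
opening: 0.116
grasp_force: 49.5
t 16.5 tcp [ 0.467  -0.1763  0.1465] shift cm [-7.49 27.51  0.31] op 0.11 gf 49.2 F [ 0.4  0.3 -2. ]
```

```bash
python3 -m creep '[{"tx":-0.4,"ty":1.5,"tz":0,"yaw":0},{"tx":-0.8,"ty":3.0,"tz":0,"yaw":0},{"tx":-0.9,"ty":3.3,"tz":0,"yaw":0},{"tx":-0.9,"ty":3.3,"tz":0,"yaw":0},{"tx":-0.9,"ty":3.3,"tz":0,"yaw":0},{"tx":-0.9,"ty":3.3,"tz":0,"yaw":0},{"tx":-0.9,"ty":3.3,"tz":0,"yaw":0},{"tx":-0.9,"ty":3.3,"tz":0,"yaw":0}]' >/dev/null
python3 -m creep '[{"tx":-0.6,"ty":2.0,"tz":0,"yaw":0},{"tx":-0.3,"ty":1.2,"tz":0,"yaw":0},{"tx":0,"ty":0,"tz":0,"yaw":0},{"tx":0,"ty":0,"tz":2.5,"yaw":0},{"tx":0,"ty":0,"tz":2.5,"yaw":0},{"tx":0,"ty":0,"tz":1.5,"yaw":0},{"tx":0,"ty":0,"tz":0,"yaw":0},{"tx":0,"ty":0,"tz":0,"yaw":0}]' >/dev/null
python3 -c "
from h import *
to(.6152,.0672,.0455)"
```

```text
t 17.8 tcp [0.6143 0.0662 0.0798] shift cm [-0.06  0.12  3.43] op 0.12 gf 49.2 F [ 1.2  0.1 -1.5]
```

```bash
python3 -m creep '[{"tx":-0.05,"ty":0.1,"tz":1.5,"yaw":0},{"tx":0,"ty":0,"tz":1.0,"yaw":0},{"tx":0,"ty":0,"tz":0.6,"yaw":0},{"tx":0,"ty":0,"tz":0.3,"yaw":0},{"tx":0,"ty":0,"tz":0,"yaw":0},{"tx":0,"ty":0,"tz":0,"yaw":0}]'
python3 -m creep '[{"tx":0,"ty":0,"tz":0,"yaw":0},{"tx":0,"ty":0,"tz":0,"yaw":0},{"tx":0,"ty":0,"tz":0,"yaw":0},{"tx":0,"ty":0,"tz":0,"yaw":0}]' 35
python3 -m creep '[{"tx":0,"ty":0,"tz":-2,"yaw":0},{"tx":0,"ty":0,"tz":-4,"yaw":0},{"tx":0,"ty":0,"tz":-4,"yaw":0},{"tx":0,"ty":0,"tz":0,"yaw":0},{"tx":0,"ty":0,"tz":0,"yaw":0}]' 40 > /dev/null
python3 -c "
from h import *
to(.4744,.312,.143)"
```

```text
t: 18.33
eef_pos: [0.6161, 0.0679, 0.0471]
tcp_rot: [[-0.961, 0.277, 0.0], [0.277, 0.961, 0.0], [-0.0, 0.0, -1.0]]
ft_force: [-0.6, 0.5, -1.3]
opening: 0.115
grasp_force: 49.2
t: 18.67
eef_pos: [0.6161, 0.068, 0.0471]
tcp_rot: [[-0.961, 0.277, 0.001], [0.277, 0.961, 0.0], [-0.001, 0.0, -1.0]]
ft_force: [0.5, 0.6, -0.3]
opening: 0.346
grasp_force: 0.0
t 19.1 tcp [0.6169 0.0681 0.1492] shift cm [20.45 19.49  0.55] op 0.40 gf 0.0 F [-0.4 -0.9 -0.2]
```

```bash
python3 -m creep '[{"tx":1.5,"ty":1.4,"tz":0,"yaw":0},{"tx":2.8,"ty":2.7,"tz":0,"yaw":0},{"tx":2.8,"ty":2.7,"tz":0,"yaw":0},{"tx":2.8,"ty":2.7,"tz":0,"yaw":0},{"tx":2.8,"ty":2.7,"tz":0,"yaw":0},{"tx":2.8,"ty":2.7,"tz":0,"yaw":0},{"tx":2.8,"ty":2.7,"tz":0,"yaw":0},{"tx":2.1,"ty":1.9,"tz":0,"yaw":0}]' >/dev/null
python3 -m creep '[{"tx":0,"ty":0,"tz":2,"yaw":0},{"tx":0,"ty":0,"tz":2,"yaw":0},{"tx":0,"ty":0,"tz":0,"yaw":0},{"tx":0,"ty":0,"tz":0,"yaw":0}]' >/dev/null
python3 -c "
from h import *
ims=look(); to(.4744,.312,.025)
print(saw(ims['side'],'side',.6152,.0672,.052,.018), saw(ims['top'],'top',.6152,.0672,.052,.018))
cv2.imwrite('pics/i.png',np.hstack([cv2.resize(ims[n][v-60:v+60,u-60:u+60,::-1],(400,400),interpolation=2) for n,u,v in(('side',305,365),('top',310,207))]))"
```

```text
t 20.2 tcp [0.4743 0.3117 0.1071] shift cm [0.   0.03 8.21] op 0.40 gf 0.0 F [-0.4  0.1  0.2]
(array([257, 245,   5,  24,  78], dtype=int32), (array([0.63871262, 0.07000224]), np.float64(11.80287350008183))) (array([292, 196,  22,  23, 361], dtype=int32), (array([0.61668199, 0.0675399 ]), np.float64(1.1846043141933649)))
```

View pics/i.png

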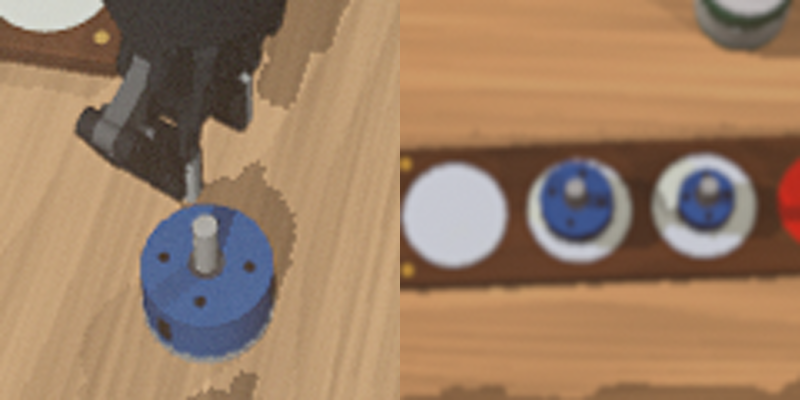

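The 52 stands centred on its spot, and the fingers are just above the 64's shank. I'll grip it with more force, since it is heavier.

```bash
python3 -m creep '[{"tx":0,"ty":0,"tz":2.5,"yaw":0},{"tx":0,"ty":0,"tz":2.5,"yaw":0},{"tx":0,"ty":0,"tz":2.0,"yaw":0},{"tx":0,"ty":0,"tz":1.1,"yaw":0},{"tx":0,"ty":0,"tz":0,"yaw":0},{"tx":0,"ty":0,"tz":0,"yaw":0}]'
python3 -m creep '[{"tx":0,"ty":0,"tz":0,"yaw":0},{"tx":0,"ty":0,"tz":0,"yaw":0},{"tx":0,"ty":0,"tz":0,"yaw":0},{"tx":0,"ty":0,"tz":0,"yaw":0},{"tx":0,"ty":0,"tz":0,"yaw":0},{"tx":0,"ty":0,"tz":0,"yaw":0}]' 0 60
python3 -m creep '[{"tx":0,"ty":0,"tz":-2,"yaw":0},{"tx":0,"ty":0,"tz":-4,"yaw":0},{"tx":0,"ty":0,"tz":-4,"yaw":0},{"tx":0,"ty":0,"tz":-2,"yaw":0},{"tx":0,"ty":0,"tz":0,"yaw":0},{"tx":0,"ty":0,"tz":0,"yaw":0}]' >/dev/null
python3 -c "
from h import *
to(.6095,.1550,.1434)"
```

```text
t: 20.68
eef_pos: [0.4744, 0.3119, 0.0263]
tcp_rot: [[-0.961, 0.278, 0.0], [0.278, 0.961, 0.0], [-0.0, 0.0, -1.0]]
ft_force: [0.3, 0.5, -0.3]
opening: 0.403
grasp_force: 0.0
t: 21.18
eef_pos: [0.4746, 0.3121, 0.0272]
tcp_rot: [[-0.961, 0.277, 0.002], [0.277, 0.961, 0.001], [-0.002, 0.001, -1.0]]
ft_force: [0.5, -1.6, 5.7]
opening: 0.113
grasp_force: 58.6
t 21.7 tcp [0.4741 0.312  0.147 ] shift cm [-17.36 -11.33   0.37] op 0.11 gf 59.3 F [-0.1  0.2 -3.6]
```

```bash
python3 -m creep '[{"tx":-1.2,"ty":-0.8,"tz":0,"yaw":0},{"tx":-2.5,"ty":-1.6,"tz":0,"yaw":0},{"tx":-2.5,"ty":-1.6,"tz":0,"yaw":0},{"tx":-2.5,"ty":-1.6,"tz":0,"yaw":0},{"tx":-2.5,"ty":-1.6,"tz":0,"yaw":0},{"tx":-2.5,"ty":-1.6,"tz":0,"yaw":0},{"tx":-2.3,"ty":-1.6,"tz":0,"yaw":0},{"tx":-1.3,"ty":-0.9,"tz":0,"yaw":0}]' >/dev/null
python3 -m creep '[{"tx":0,"ty":0,"tz":0,"yaw":0},{"tx":0,"ty":0,"tz":2.5,"yaw":0},{"tx":0,"ty":0,"tz":2.5,"yaw":0},{"tx":0,"ty":0,"tz":1.5,"yaw":0},{"tx":0,"ty":0,"tz":0,"yaw":0},{"tx":0,"ty":0,"tz":0,"yaw":0}]' >/dev/null
python3 -c "
from h import *
to(.6095,.1550,.0457)"
```

```text
t 22.9 tcp [0.608  0.1557 0.0796] shift cm [-0.17 -0.02  3.39] op 0.11 gf 59.1 F [ 1.   0.3 -2.6]
```

```bash
python3 -m creep '[{"tx":-0.15,"ty":0,"tz":1.5,"yaw":0},{"tx":0,"ty":0,"tz":1.0,"yaw":0},{"tx":0,"ty":0,"tz":0.6,"yaw":0},{"tx":0,"ty":0,"tz":0.3,"yaw":0},{"tx":0,"ty":0,"tz":0,"yaw":0},{"tx":0,"ty":0,"tz":0,"yaw":0}]'
python3 -m creep '[{"tx":0,"ty":0,"tz":0,"yaw":0},{"tx":0,"ty":0,"tz":0,"yaw":0},{"tx":0,"ty":0,"tz":0,"yaw":0},{"tx":0,"ty":0,"tz":0,"yaw":0}]' 35
python3 -m creep '[{"tx":0,"ty":0,"tz":-2,"yaw":0},{"tx":0,"ty":0,"tz":-4,"yaw":0},{"tx":0,"ty":0,"tz":-4,"yaw":0},{"tx":3,"ty":0,"tz":0,"yaw":0},{"tx":3,"ty":2,"tz":0,"yaw":0},{"tx":3,"ty":3,"tz":0,"yaw":0},{"tx":2,"ty":3,"tz":0,"yaw":0},{"tx":0,"ty":3,"tz":0,"yaw":0}]' > /dev/null
python3 -m creep '[{"tx":0,"ty":2,"tz":0,"yaw":0},{"tx":0,"ty":0,"tz":0,"yaw":0},{"tx":0,"ty":0,"tz":0,"yaw":0},{"tx":0,"ty":0,"tz":0,"yaw":0}]' 
python3 -c "
from h import *
ims=look()
for d,x,y in((.028,.627,-.1085),(.04,.621,-.0205),(.052,.6152,.0672),(.064,.6095,.155)): print(d,x,y,*[saw(ims[n],n,x,y,d,.018)[1] for n in ims])
cv2.imwrite('pics/j.png',np.hstack([ims['side'][150:450,180:480,::-1],ims['top'][90:390,150:450,::-1]]))"
```

```text
t: 23.35
eef_pos: [0.6105, 0.155, 0.0471]
tcp_rot: [[-0.961, 0.277, 0.0], [0.277, 0.961, 0.0], [-0.0, 0.0, -1.0]]
ft_force: [-0.5, -1.1, -2.8]
opening: 0.112
grasp_force: 59.2
t: 23.68
eef_pos: [0.6106, 0.155, 0.0472]
tcp_rot: [[-0.961, 0.277, 0.001], [0.277, 0.961, 0.0], [-0.001, 0.0, -1.0]]
ft_force: [-0.2, -0.3, 0.3]
opening: 0.35
grasp_force: 0.0
t: 24.68
eef_pos: [0.5408, 0.309, 0.1466]
tcp_rot: [[-0.961, 0.277, -0.0], [0.277, 0.961, -0.0], [0.0, -0.0, -1.0]]
ft_force: [0.1, -0.5, -0.2]
opening: 0.347
grasp_force: 0.0
0.028 0.627 -0.1085 (array([0.60515823, 0.00063347]), np.float64(8.06346962954268)) (array([ 0.62186343, -0.02211619]), np.float64(1.584264040912899))
0.04 0.621 -0.0205 (array([ 6.05211222e-01, -9.02028664e-05]), np.float64(10.310409938794294)) (array([0.61688261, 0.06421123]), np.float64(1.3770545775316236))
0.052 0.6152 0.0672 (array([ 0.60533507, -0.0010489 ]), np.float64(12.617895322621848)) (array([0.61198754, 0.14830606]), np.float64(1.839571961136869))
0.064 0.6095 0.155 (array([0.60754181, 0.03145272]), np.float64(18.22354428542866)) (array([0.61168917, 0.15514105]), np.float64(0.7273237085321966))
```

View pics/j.png

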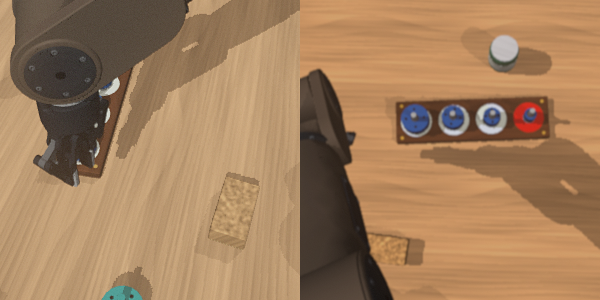

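The top view shows the four saws upright and centred on their spots (crop x 416, 454, 491, 529, row 118), largest at the left end and smallest on red. The block and tin are unmoved and the arm is clear.

```bash
python3 -c "
from cell import robot
print(robot.sign_off())"
```

```text
the job is handed in; nothing more can be done
None
```

I handed the job in at about 25 s: all four hole saws stand released on the rack board in size order, smallest on the red spot and largest at the far end, and the sanding block and tin were left where they were; one grip on the 40 mm saw missed first time, but nothing fell.

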